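Home the optical gauge's chuck, then hold the reference ball up to its lens

ROBOT

A 6-joint arm with a two-finger parallel gripper is mounted at the origin on the work surface. World frame = base frame: x ahead of the robot, y to its left, z up, the work surface at z = 0. Lengths are in mm, angles in rad, forces in N, time in s.
With the tool pointing down it reaches from about 250 to 775 mm from the base axis. Payload 8.9 kg.
Tool frame: the origin (TCP) lies on the centre line of the jaws, within the pads' length; the fingertips stand 25 mm ahead of it and the grasp point (between the pads) lies 6 mm ahead of it; x points along the fingers, y is the direction in which the jaws open and shut, and the axes are right-handed (so a half turn about x gives the same grasp; the last joint's range is limited). The gripper opens to 85 mm and grips with 20 to 120 N. Pads are 22 mm wide; open, the fingers measure 114 mm over their backs; the gripper's body (76 mm by 85 mm) begins 54 mm behind the grasp point. The pads swing forward as they close: fully open they stand 13 mm farther back than shut.
Start: joints at [-1.395, 0.291, -0.153, 1.127, 0, 1.431], TCP at [162.555, -499.199, 228.605] pointing down, gripper open.
Joint ranges: [-2.52, 2.52], [-0.91, 1.74], [-1.3, 1.37], [-1.96, 2.02], [-1.52, 1.47], [-3.14, 3.14]. Speed limits (rad/s): [2.22, 2.22, 2.79, 3.14, 3.14, 3.14].

INTERFACE

Orientations are given as a unit quaternion [x, y, z, w].
In Python, from rig import r gives the robot as it stands. The module is installed in compiled form; this text tells all that it offers.
- The arm moves only by the shell command python3 -m crank 'ROWS'. ROWS is JSON, a list of rows, each a list of 7 numbers: the opening, from 0 (shut) to 1 (fully open), then the shift along the tool's x, y, z in mm, then the turn, a rotation vector about the tool's x, y, z in degrees. A call has exactly 10 rows; each row shifts and turns the commanded pose from where the row before left it, along the tool's axes as they then stand; what a row does not reach is not made up. A row lasts 1/12 s, in which the tool goes at most 41.7 mm and 7.16 degrees, less where a joint would pass 70% of its speed; a pose out of reach is approached as far as the arm can. A call with a gripper value outside its range is refused whole. The fingers move at their own pace and stop on an object; the grip force is fixed at half the most. Time passes only in rows, so rows that do not move let the fingers close, or fill a call up. It gives the time, the measured TCP pose, the force and the opening at its end, in the units of the state.
- r.state(): the state, without advancing time (a new reading comes with each control period).
- r.camera(name): name is "scene" or "top"; returns a dict with "pixels" (400x640x3 uint8, blue, green, red), "depth" (400x640 float32, mm along the optical axis (not along the pixel's ray), 0 where there is no reading), "intrinsics" (3x3 intrinsics, pixels), "camera_from_world" (4x4, takes a point from world to camera coordinates). Camera axes: x right, y down, z forward; pixel columns grow to the right and rows downward; lengths in mm; the calibration is good to about 2 mm. A picture is of the moment at which its call begins.
- r.hand_in(): hands the job in, once; it reports no verdict.
The state is a dict: "clock": time; "joint_positions": joint angles; "qvel": joint speeds; "tau": joint torques, N m; "tcp_pos": TCP position; "ee_rot": TCP orientation; "ft_force": force on the tool from outside, world axes, zero at the start; "wrist_torque": the same for the moment, N m; "opening": finger opening in mm.
Only numpy, scipy, OpenCV 4.12 (cv2) and the standard library are available. Lean on these libraries where they do the work, as an engineer would, in place of code of your own. Each camera call takes 0.05 s, during which the arm holds its last target. There are 200 camera calls.

TASK

Get the optical gauge ready for its reference shot: first turn the black chuck by its grip bar until the small dog on its side points straight at the index pin, and let go of it. Then lift the ball tray by its upright fin and carry it, without letting the steel ball roll out of its pocket, to the gauge, and finish holding it there: level and still, clear of the chuck, the pocket end pointing at the lens, and the ball centred over the chuck and at the height of the lens. Keep hold of the tray when you finish, and leave the other things on the bench and the gauge where they are.

Things in the scene. Friction and masses are not known exactly. Their poses are not given: they have to be found in the camera images.
- gauge: Optical gauge, fixed: aluminium plate 260 (x) by 380 (y) mm (y -110 to 270), top 80 mm above the bench, on four feet. Origin: on the bench surface under the chuck's axis, z up. At +y a column (70 by 50 mm, centre y 235, top z 394) carries the lens head (80 mm wide block, y 168 to 213, z 150 to 230; barrel 40 mm diameter in front). The lens looks along -y, over the chuck.
- lens_glass (a point): Centre of the lens's front face, which looks along the gauge's -y: at (0, 110, 190) mm in the gauge frame, so 110 mm from the chuck's axis and 190 mm above the bench. Axes as the gauge's.
- index_pin (a point): Top centre of the index pin, a steel pin 12 mm in diameter and 20 mm tall on the gauge's plate, 60 mm from the chuck's axis towards -y of the gauge (the side away from the lens).
- chuck (a joint): Turn of the chuck about its vertical axis, rad: 0 when its dog points straight at the index pin, growing anticlockwise from above; starts at 0.5 to 1.4, range -0.8 to 1.8, light friction (0.04 N m), stays where left. The chuck is a black cylinder 60 mm in diameter, on the gauge's plate, its top 115 mm above the bench.
- chuck_grip (a point): Point on the chuck's axis at which to grip it, 136 mm above the bench, inside the steel grip bar that stands on the chuck's top: 46 mm long, 12 mm thick, 26 mm tall (top 141 mm above the bench). Axes turn with the chuck: the bar's length lies along y, its thickness along x; the dog is at -y.
- chuck_dog (a point): Outer end of the dog, a steel lug 12 mm wide that sticks out 14 mm from the chuck's side, in line with the grip bar: 44 mm from the axis, 106 mm above the bench.
- tray: Ball tray, loose, on the bench: aluminium plate 150 (x) by 56 (y) by 6 mm; black upright fin at its middle (44 mm along x, 12 mm thick, top 80 mm above the underside); ball pocket at the +x end, steel balance block (24 by 48 by 12 mm) at the -x end. Balances about under the fin; with the ball about 0.4 kg. Origin: centre of the underside, z up. Starts with yaw 0.6 to 2.6 rad.
- tray_pocket (a point): Centre of the ball when it lies mid-pocket: 52 mm from the tray's origin along +x, 21 mm above its underside. The pocket has a flat floor and a steel rim, 26 mm inside diameter, 2.5 mm high; the ball can roll 4 to 5 mm to each side in it and climbs out when the tray is tipped by about 30 degrees or jerked hard.
- tray_grip (a point): Point at which to grip the fin: on its middle, 62 mm above the tray's underside (18 mm below the fin's top). Fingers close along the tray's y. Axes as the tray's.
- ball_center (a point): Centre of the loose steel reference ball, 30 mm in diameter, 0.11 kg, lying in the tray's pocket.
- setting_ring: Bystander: loose steel ring, 36 mm across, 16 mm tall, on the gauge's plate, about 115 mm from the chuck's axis. Origin: centre of the underside.
- adapter: Bystander: loose black round adapter, 42 mm across, 30 mm tall, on the bench about 110 mm from the tray's middle. Origin: centre of the underside.
- gauge_block: Bystander: loose steel block, 35 by 90 by 18 mm, on the bench between the tray and the keyboard on the right. Origin: centre of the underside.
- tube_holder: Bystander: black round holder, 52 mm across, with a glass tube standing in it, 130 mm tall in all, on the bench beyond the tray. Origin: centre of the underside.
- mouse: Bystander: black computer mouse, 105 by 60 mm, 33 mm tall, loose, to the right of the tray. Origin: centre of the underside.
- power_brick: Bystander: black power supply, 60 by 120 by 35 mm, loose, at the bench's far edge. Origin: centre of the underside.
Not all that is in view belongs to the job. Several things look just like the tray: the one meant starts farthest to the robot's left. Leave any blue look-alike of the part that bears ball_center alone.

How it is judged (in metres and radians):
On the way, in this order (a step that is already met when the one before it is completed fails the run):
1. the chuck's dog points at the index pin (within 0.12 rad), the chuck let go, the tray still on the bench (value of joint chuck between -0.12 and 0.12 rad and contact force between the fingers and gauge below 0.1 N and height (world z) of tray below 0.01 m), for 0.2 s.
2. the tray is off the bench with the ball in its pocket (height (world z) of tray above 0.05 m and distance between ball_center and tray_pocket below 0.01 m), for 0.2 s.
At the end, for the whole second after the job is handed in: Gripper holding the tray clear of the gauge, still, level within 0.1 rad; ball at rest in its pocket, within 15 mm (sideways) and 18 mm (along the line of sight) of the chuck axis and 14 mm of lens height; pocket end towards the lens within 0.25 rad; dog at the pin within 0.12 rad (value of joint chuck between -0.12 and 0.12 rad and distance between ball_center and tray_pocket below 0.01 m and x of ball_center in the frame of gauge between -0.015 and 0.015 m and y of ball_center in the frame of gauge between -0.018 and 0.018 m and z of ball_center in the frame of gauge between 0.176 and 0.204 m and y of tray_grip in the frame of gauge below -0.02 m and angle between the x axis of tray and the y axis of gauge, either way round below 0.25 rad and angle between tray's own z axis and vertical below 0.1 rad and linear speed of tray below 0.03 m/s and angular speed of tray below 0.3 rad/s and linear speed of ball below 0.05 m/s and contact force between the fingers and tray above 1 N and contact force between tray and gauge below 0.1 N); the arm keeps its last pose, push and grip.
It fails at once if the ball leaves its pocket (distance between ball_center and tray_pocket above 0.016 m).
It fails at once if a bystander is pushed out of its place by more than 25 mm (distance of any of setting_ring, adapter, gauge_block, tube_holder, mouse, power_brick from where it was at the start of the episode above 0.025 m).
It also fails if it takes over 72 s, if anything falls off the work surface, if the arm or the gripper's body presses on something with over 40 N, if the wrist force passes 120 N, or if a joint passes its speed limit or range.

## Working session

There is one attempt and no reset: what is moved stays moved. The work goes in short steps, Python scripts to look and compute and a shell command to move; the robot and the scene stay as the last step left them, time stands still between calls to the robot, and variables do not carry over. Pictures are saved under pics/ and viewed, about 8 in all and at most 12, crops included, and the job is handed in when it is done.

```bash
mkdir -p pics; python3 - <<'E'
from rig import r
import cv2,numpy as np
for n in("scene","top"):
    c=r.camera(n);cv2.imwrite(f"pics/{n}0.png",c["pixels"]);np.savez(f"{n}0.npz",**c)
    print(np.round(c["intrinsics"],1).tolist(),np.round(c["camera_from_world"],3).tolist())
print(r.state())
E
```

```text
[[395.0, 0.0, 317.4], [0.0, 395.0, 200.1], [0.0, 0.0, 1.0]] [[0.673, 0.739, -0.023, -322.749], [0.439, -0.425, -0.792, -158.144], [-0.595, 0.523, -0.611, 1398.665], [0.0, 0.0, 0.0, 1.0]]
[[363.7, 0.0, 312.5], [0.0, 363.7, 197.7], [0.0, 0.0, 1.0]] [[0.108, -0.994, 0.001, -84.3], [-0.972, -0.105, -0.209, 534.98], [0.208, 0.022, -0.978, 1185.669], [0.0, 0.0, 0.0, 1.0]]
{'clock': 0.1, 'joint_positions': array([-1.39525614e+00,  2.91215665e-01, -1.54036960e-01,  1.12670407e+00,
       -4.26576119e-06,  1.43149198e+00]), 'qvel': array([ 0.00160492, -0.00129469,  0.00172705,  0.00029234, -0.00016684,
        0.00059924]), 'tau': array([ 1.41187636e-03, -5.37977529e+01,  3.31918859e+01,  9.24509688e-03,
       -1.88483355e-04,  4.01008975e-06]), 'tcp_pos': array([ 162.50727401, -498.80489721,  228.09922158]), 'ee_rot': array([-0.69835412, -0.1112653 ,  0.698372  , -0.11044498]), 'ft_force': array([0.18506424, 0.67113717, 0.5901248 ]), 'wrist_torque': array([ 0.03732409,  0.02410863, -0.01488863]), 'opening': 85.22130727416807}
```

View pics/top0.png

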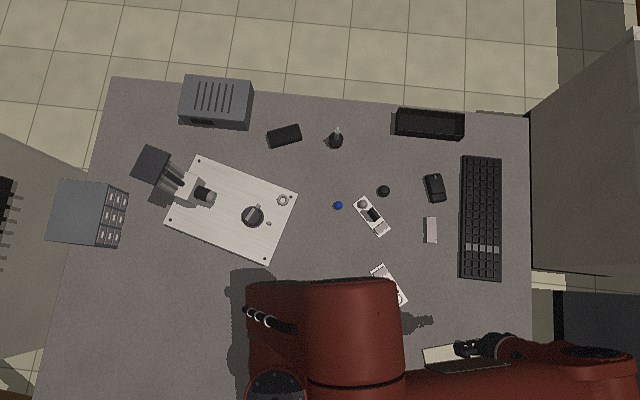

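View pics/scene0.png

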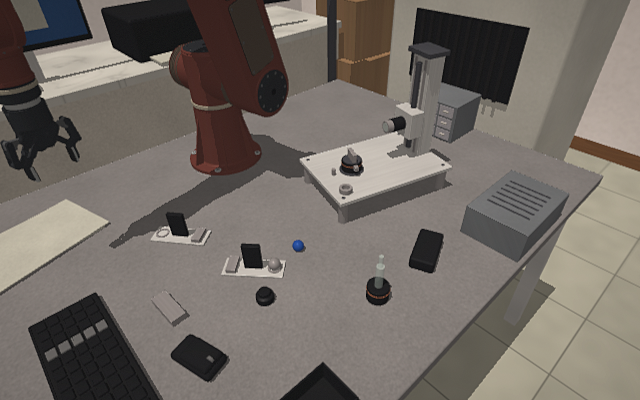

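The top view shows the gauge chuck at (252,215), lens at (205,195) and pin at (268,223). The tray candidates are one at (372,215) with the steel ball and one at (388,285) with no ball. The loose blue ball at (337,205) is the look-alike to leave alone. The tray farthest left (+y) is the one at (372,215), so I'll check it and the chuck in a close crop.

```bash
python3 - <<'E'
import cv2,numpy as np
a=cv2.imread("pics/top0.png");b=cv2.imread("pics/scene0.png")
f=lambda im,x,y,w,h:cv2.resize(im[y:y+h,x:x+w],(400,300),interpolation=cv2.INTER_CUBIC)
o=np.vstack([np.hstack([f(a,212,175,80,60),f(a,332,180,80,60)]),np.hstack([f(b,310,130,80,60),f(b,215,230,80,60)])])
cv2.imwrite("pics/crop0.png",o)
E
cat > h.py <<'E'
import numpy as np
from scipy.spatial.transform import Rotation as R
def load(n): return dict(np.load(n))
def ray(c,u,v,z):
    "world point on pixel ray at height z"
    K,T=c["intrinsics"],c["camera_from_world"];Rm,t=T[:3,:3],T[:3,3]
    o=-Rm.T@t; d=Rm.T@np.linalg.inv(K)@[u,v,1]; return o+d*(z-o[2])/d[2]
def proj(c,p):
    q=c["camera_from_world"]@np.append(p,1);q=c["intrinsics"]@q[:3];return q[:2]/q[2]
E
```

```text
(no output)
```

View pics/crop0.png

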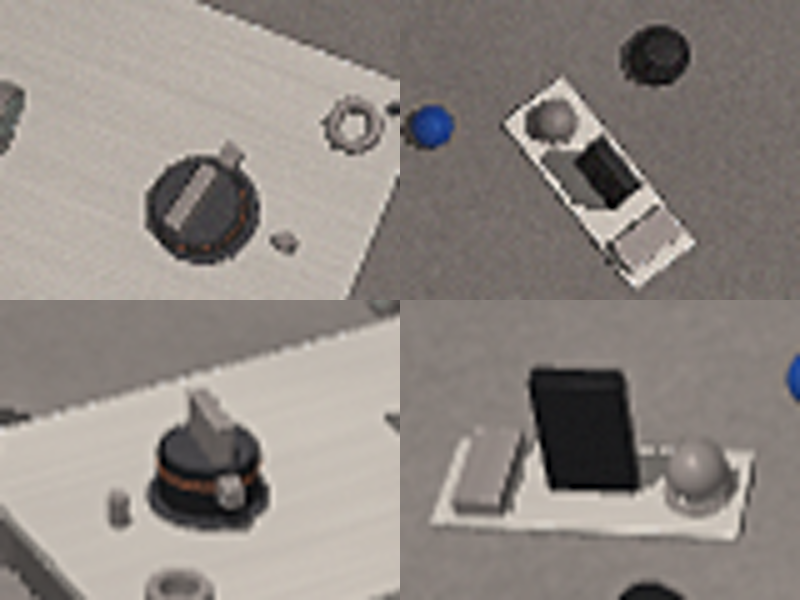

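The crop confirms the choice: the tray at (372,215) holds the steel ball and has a black fin. The chuck's dog is at about (259,205) and the pin at (268.6,222.6), so the chuck needs to turn clockwise. Next I'll fit the poses.

```bash
python3 - <<'E'
from h import *
from scipy.optimize import least_squares
t=load("top0.npz");s=load("scene0.npz")
def fit(obs,x0):
    def res(x):
        c,sn=np.cos(x[2]),np.sin(x[2]);o=[]
        for cam,p,uv in obs:
            w=[x[0]+c*p[0]-sn*p[1],x[1]+sn*p[0]+c*p[1],p[2]];o+=list(proj(cam,w)-uv)
        return o
    q=least_squares(res,x0,loss="soft_l1");print(np.round(q.x,3),np.round(res(q.x),1));return q.x
# initial guesses
p=ray(t,250,214.4,141);pin=ray(t,268.6,222.6,100);dog=ray(t,259.4,205,106);print("bar",p,"pin",pin,"dog",dog)
y=np.arctan2(*(p-pin)[[1,0]])-np.pi/2
g=fit([(t,(0,-60,100),(268.6,222.6)),(s,(0,-60,100),(333.8,168.4)),(t,(0,0,141),(250,214.4)),
 (t,(130,-110,80),(297,192)),(t,(-130,-110,80),(268,265)),(t,(130,270,80),(191,154)),(t,(0,0,115),(252.4,216.8))],[p[0],p[1],y])
d=dog[:2]-g[:2];print("chuck",np.arctan2(d[1],d[0])+np.pi/2-g[2])
for a,b in (((208,165),(172,228)),):
    A=ray(t,212+a[0]/5,175+a[1]/5,141);B=ray(t,212+b[0]/5,175+b[1]/5,141);e=A-B;print("chuck bar",np.arctan2(e[1],e[0])+np.pi/2-g[2],(A+B)/2)
D=ray(s,356,168,106)[:2]-g[:2];print("scene dog",np.arctan2(D[1],D[0])+np.pi/2-g[2],np.hypot(*D))
b=ray(t,362,204,21);m=ray(t,371.8,216.4,6);print(b,m)
yt=np.arctan2(*(b-m)[[1,0]])
T=fit([(t,(75,-28,6),(364,195)),(t,(75,28,6),(352.6,204.4)),(t,(-75,28,6),(379.6,237.6)),(t,(-75,-28,6),(391,228.6)),
 (s,(-75,-28,6),(221,274.4)),(s,(75,-28,6),(283,277.6)),(s,(75,28,6),(286,260)),(s,(-75,28,6),(228,255.6)),(t,(52,0,21),(362,204)),(s,(52,0,21),(275,263.6))],[m[0],m[1],yt])
from rig import r
R0=R.from_quat(r.state()["ee_rot"]);print(R0.as_matrix().round(3))
E
```

```text
bar [448.2513337  161.63148142 141.        ] pin [434.07939281 105.55191527 100.        ] dog [487.44414309 142.25278018 106.        ]
[ 4.49612e+02  1.64570e+02 -2.41000e-01] [-0.2 -0.4 -0.2 -0.1 -0.9 -0.5  0.1  0.   0.9  1.   2.5  1.2 -1.9 -1.6]
chuck 1.2784733344888684
chuck bar 1.433301098178474 [448.64458313 161.64632028 141.        ]
scene dog 1.3402398047489368 40.23317024111081
[ 544.6543103  -200.27410121   21.        ] [ 507.17406452 -239.85658246    6.        ]
[ 510.25  -237.792    0.745] [ 0.4 -0.8 -0.7 -1.1 -1.2 -0.3 -0.1 -0.8 -0.1 -1.  -0.5 -1.  -0.  -0.6
 -0.9  1.   0.7 -1.  -0.6 -0.5]
[[-0.     0.31  -0.951]
 [ 0.001 -0.951 -0.31 ]
 [-1.    -0.001 -0.   ]]
```

```bash
cat >> h.py <<'E'
def plan(target,yaw,n,smooth=True):
    "suggest rows: TCP to target (mm), tool x down, tool-y heading yaw (rad); prints dx dy dz rx ry rz"
    from rig import r
    st=r.state();P=st["tcp_pos"];Q=R.from_quat(st["ee_rot"])
    y=np.array([np.cos(yaw),np.sin(yaw),0]);x=np.array([0,0,-1.]);G=R.from_matrix(np.c_[x,y,np.cross(x,y)])
    w=(Q.inv()*G).as_rotvec();u=np.linspace(0,1,n+1);s=u if not smooth else 3*u**2-2*u**3
    d=np.array(target)-P
    print("pos",P.round(1),"yaw",round(float(np.arctan2(*Q.as_matrix()[[1,0],1])),3),"rot deg",np.degrees(w).round(1),"j",st["joint_positions"].round(2),"open",round(st["opening"],1))
    for k in range(n):
        q=Q*R.from_rotvec(w*s[k]);ds=s[k+1]-s[k]
        print([*np.round(q.inv().apply(d*ds),1).tolist(),*np.round(np.degrees(w*ds),1).tolist()])
E
python3 -c "
from h import *
plan((449,163,215),1.085,30)"
```

```text
pos [ 162.5 -498.8  228.1] yaw -1.256 rot deg [-1.341e+02 -1.000e-01  0.000e+00] j [-1.4   0.29 -0.15  1.13 -0.    1.43] open 85.2
[0.0, -1.8, -1.6, -0.4, -0.0, 0.0]
[0.1, -5.1, -4.6, -1.3, -0.0, 0.0]
[0.2, -8.0, -7.5, -2.0, -0.0, 0.0]
[0.3, -10.5, -10.5, -2.8, -0.0, 0.0]
[0.4, -12.3, -13.6, -3.4, -0.0, 0.0]
[0.4, -13.5, -16.9, -4.0, -0.0, 0.0]
[0.5, -13.9, -20.1, -4.6, -0.0, 0.0]
[0.5, -13.5, -23.4, -5.0, -0.0, 0.0]
[0.6, -12.4, -26.5, -5.4, -0.0, 0.0]
[0.6, -10.5, -29.4, -5.8, -0.0, 0.0]
[0.6, -7.8, -31.9, -6.1, -0.0, 0.0]
[0.6, -4.6, -33.8, -6.3, -0.0, 0.0]
[0.7, -0.8, -35.0, -6.5, -0.0, 0.0]
[0.7, 3.2, -35.5, -6.6, -0.0, 0.0]
[0.7, 7.4, -35.2, -6.7, -0.0, 0.0]
[0.7, 11.4, -34.1, -6.7, -0.0, 0.0]
[0.7, 15.2, -32.3, -6.6, -0.0, 0.0]
[0.6, 18.5, -29.8, -6.5, -0.0, 0.0]
[0.6, 21.2, -26.7, -6.3, -0.0, 0.0]
[0.6, 23.1, -23.3, -6.1, -0.0, 0.0]
[0.6, 24.2, -19.7, -5.8, -0.0, 0.0]
[0.5, 24.4, -16.1, -5.4, -0.0, 0.0]
[0.5, 23.9, -12.7, -5.0, -0.0, 0.0]
[0.4, 22.5, -9.5, -4.6, -0.0, 0.0]
[0.4, 20.5, -6.8, -4.0, -0.0, 0.0]
[0.3, 17.8, -4.6, -3.4, -0.0, 0.0]
[0.3, 14.6, -2.8, -2.8, -0.0, 0.0]
[0.2, 10.9, -1.6, -2.0, -0.0, 0.0]
[0.1, 6.8, -0.7, -1.3, -0.0, 0.0]
[0.0, 2.3, -0.2, -0.4, -0.0, 0.0]
```

```bash
python3 -m crank '[[1,0,-2,-2,-0.5,0,0],[1,0,-5,-5,-1.5,0,0],[1,0,-8,-8,-2,0,0],[1,0,-11,-11,-3,0,0],[1,0,-12,-14,-3.5,0,0],[1,0,-13,-17,-4,0,0],[1,0,-14,-20,-4.5,0,0],[1,0,-13,-23,-5,0,0],[1,0,-12,-26,-5.5,0,0],[1,0,-10,-29,-6,0,0]]' && python3 -m crank '[[1,0,-8,-32,-6,0,0],[1,0,-5,-34,-6.5,0,0],[1,0,-1,-35,-6.5,0,0],[1,0,3,-35,-6.5,0,0],[1,0,7,-35,-6.5,0,0],[1,0,11,-34,-6.5,0,0],[1,0,15,-32,-6.5,0,0],[1,0,18,-30,-6.5,0,0],[1,0,18,-24,-6,0,0],[1,0,12,-14,-4,0,0]]'; python3 -c "
from h import *
plan((449,163,215),1.085,10)"
```

```text
clock: 0.93
tcp_pos: [237.7, -326.1, 228.5]
ee_rot: [0.63, 0.321, -0.63, 0.321]
ft_force: [1.2, -0.2, -0.2]
opening: 85.3
clock: 1.77
tcp_pos: [361.2, -21.6, 228.7]
ee_rot: [0.377, 0.598, -0.376, 0.598]
ft_force: [0.1, -0.3, -0.2]
opening: 85.3
pos [361.2 -21.6 228.7] yaw 0.447 rot deg [-36.5   0.   -0.1] j [-0.26 -0.02 -0.53  1.07  0.    0.86] open 85.3
[0.4, 4.5, -3.6, -1.0, 0.0, -0.0]
[1.1, 12.3, -9.5, -2.8, 0.0, -0.0]
[1.6, 18.7, -13.2, -4.1, 0.0, -0.0]
[1.9, 23.8, -14.3, -5.0, 0.0, -0.0]
[2.0, 27.2, -13.3, -5.4, 0.0, -0.0]
[2.0, 28.3, -10.7, -5.4, 0.0, -0.0]
[1.9, 26.8, -7.3, -5.0, 0.0, -0.0]
[1.5, 22.5, -4.1, -4.1, 0.0, -0.0]
[1.0, 15.4, -1.7, -2.8, 0.0, -0.0]
[0.4, 5.7, -0.3, -1.0, 0.0, -0.0]
```

```bash
python3 -m crank '[[1,0,5,-5,-1.5,0,0],[1,1,12,-10,-3,0,0],[1,2,19,-13,-4,0,0],[1,2,24,-14,-5,0,0],[1,2,27,-13,-5,0,0],[1,2,28,-11,-5.5,0,0],[1,2,26,-7,-5,0,0],[1,2,21,-4,-4,0,0],[1,1,13,-2,-2.5,0,0],[1,0,4,0,-0.5,0,0]]'; python3 - <<'E'
from h import *
from rig import r
import cv2
plan((449,163,143),1.085,1)
f=lambda im,x,y,w,h:cv2.resize(im[y:y+h,x:x+w],(400,300),interpolation=cv2.INTER_CUBIC)
o=[]
for n,x,y in(("scene",310,120),("top",212,175)):
    c=r.camera(n);np.savez(n+"1.npz",**c);o.append(f(c["pixels"],x,y,80,60))
cv2.imwrite("pics/c1.png",np.hstack(o))
E
```

```text
clock: 2.6
tcp_pos: [446.1, 156.1, 214.3]
ee_rot: [0.176, 0.685, -0.176, 0.685]
ft_force: [-0.9, -0.8, 0.1]
opening: 85.4
pos [446.1 156.1 214.3] yaw 1.069 rot deg [-0.9 -0.   0. ] j [ 0.18  0.2  -0.31  1.06  0.    0.68] open 85.4
[71.3, 7.4, -0.8, -0.9, -0.0, 0.0]
```

View pics/c1.png

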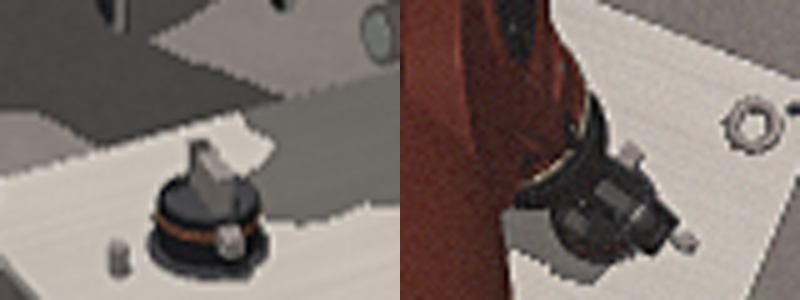

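```bash
python3 - <<'E'
from h import *
s=load("scene0.npz");t=load("top0.npz")
A=ray(s,355.4,155.6,141);B=ray(s,349.4,147.9,141);print(A,B,(A+B)/2,np.hypot(*(A-B)[:2]),np.arctan2(*(A-B)[[1,0]]))
# edge-based: depth points on bar top in top view
for c,u0,u1,v0,v1 in((t,236,268,200,228),):
    K,T=c["intrinsics"],c["camera_from_world"]
    v,u=np.mgrid[v0:v1,u0:u1];d=c["depth"][v0:v1,u0:u1]
    p=np.linalg.inv(K)@np.stack([u*d,v*d,d]).reshape(3,-1);w=(T[:3,:3].T@(p-T[:3,3:])).T
    for lo,hi,nm in((128,150,"bar"),(108,122,"chucktop"),):
        m=(w[:,2]>lo)&(w[:,2]<hi);q=w[m][:,:2];ctr=(q.max(0)+q.min(0))/2
        e,V=np.linalg.eigh(np.cov(q.T));print(nm,m.sum(),q.mean(0),ctr,w[m][:,2].mean(),np.arctan(V[1,1]/V[0,1]),np.sqrt(e*12))
E
```

```text
[476.70170265 151.3129808  141.        ] [435.28469197 170.04474681 141.        ] [455.99319731 160.6788638  141.        ] 45.45599885490625 -0.42474195142722554
bar 67 [450.11664746 162.60122267] [450.96925139 162.46483184] 138.71816601029496 -0.46910479822656453 [13.20633552 45.9729212 ]
chucktop 214 [451.83801082 160.67744017] [455.01849198 163.25856383] 114.0878257039711 -0.371504715381515 [57.18660411 61.05035565]
```

```bash
python3 - <<'E'
from h import *
import cv2
for n in("top","scene"):
    c=load(n+"0.npz");K,T=c["intrinsics"],c["camera_from_world"];d=c["depth"]
    v,u=np.mgrid[:400,:640];p=np.linalg.inv(K)@np.stack([u*d,v*d,d]).reshape(3,-1);w=(T[:3,:3].T@(p-T[:3,3:])).T
    m=(abs(w[:,2]-80)<8)&(w[:,0]>200)&(w[:,0]<750)&(w[:,1]>-20)&(w[:,1]<550)
    k=cv2.morphologyEx(m.reshape(400,640).astype("u1"),cv2.MORPH_OPEN,np.ones((3,3)));q=w[(k>0).ravel()][:,:2].astype("f4")
    (cx,cy),sz,a=cv2.minAreaRect(q);print(n,len(q),w[(k>0).ravel()][:,2].mean(),cx,cy,sz,a)
    for yaw in np.radians([a,a-90]):
        print(yaw,"axis",np.array([cx,cy])-80*np.array([-np.sin(yaw),np.cos(yaw)]))
    m=(w[:,2]>90)&(w[:,2]<110)&(np.hypot(w[:,0]-434,w[:,1]-105.5)<15);print("pin",w[m].mean(0),m.sum())
E
```

```text
top 7517 78.9837888432599 472.6913757324219 240.96253967285156 (380.99151611328125, 260.4205627441406) 74.4440689086914
1.299294111038207 axis [549.7609054  219.50822551]
-0.27150221575668965 axis [451.23706157 163.89301   ]
pin [434.42469667 105.97561933  99.57437786] 12
scene 5372 78.54931741014583 473.7350158691406 237.7818603515625 (380.90869140625, 264.71026611328125) 74.7571792602539
1.3047589175950496 axis [550.92063783 216.74903452]
-0.26603740919984703 axis [452.70219004 160.59623839]
pin [438.77902417 102.82740742  96.80525231] 15
```

```bash
python3 -c "
from h import *
plan((451,162.8,143),1.11,1)"; python3 -m crank '[[1,0,4,-2,-1,0,0],[1,0,3,-1,-1,0,0],[1,3,0,0,-0.5,0,0],[1,7,0,0,0,0,0],[1,10,0,0,0,0,0],[1,10,0,0,0,0,0],[1,10,0,0,0,0,0],[1,5,0,0,0,0,0],[1,0,0,0,0,0,0],[1,0,0,0,0,0,0]]';python3 -c "
from h import *
plan((451,162.8,143),1.11,1)"
```

```text
pos [445.8 154.9 214.5] yaw 1.065 rot deg [-2.6 -0.   0. ] j [ 0.18  0.2  -0.31  1.06 -0.    0.69] open 85.1
[71.5, 9.5, 0.7, -2.6, -0.0, 0.0]
clock: 3.53
tcp_pos: [446.7, 162.5, 169.5]
ee_rot: [0.162, 0.689, -0.162, 0.688]
ft_force: [0.3, -0.1, 0.1]
opening: 85.3
pos [446.7 162.5 169.5] yaw 1.109 rot deg [-0.1 -0.   0. ] j [ 0.19  0.24 -0.38  0.95 -0.    0.66] open 85.3
[26.5, 2.2, 3.7, -0.1, -0.0, 0.0]
```

```bash
python3 -m crank '[[1,0,2,4,0,0,0],[1,4,0,0,0,0,0],[1,8,0,0,0,0,0],[1,8,0,0,0,0,0],[1,5,0,0,0,0,0],[1,1,0,0,0,0,0],[0.4,0,0,0,0,0,0],[0.3,0,0,0,0,0,0],[0.2,0,0,0,0,0,0],[0.0,0,0,0,0,0,0]]'; python3 -m crank '[[0,0,0,0,0,0,0],[0,0,0,0,0,0,0],[0,0,0,0,0,0,0],[0,0,0,0,0,0,0],[0,0,0,0,0,0,0],[0,0,0,0,0,0,0],[0,0,0,0,0,0,0],[0,0,0,0,0,0,0],[0,0,0,0,0,0,0],[0,0,0,0,0,0,0]]';python3 -c "
from h import *
plan((451,162.8,143),-0.27,1)"
```

```text
clock: 4.37
tcp_pos: [451.6, 162.8, 143.9]
ee_rot: [0.162, 0.688, -0.162, 0.689]
ft_force: [0.0, -0.6, 0.6]
opening: 38.9
clock: 5.2
tcp_pos: [451.4, 162.7, 143.6]
ee_rot: [0.162, 0.688, -0.162, 0.688]
ft_force: [-0.3, 0.2, -0.1]
opening: -0.2
pos [451.4 162.7 143.6] yaw 1.109 rot deg [79.  0. -0.] j [ 0.19  0.28 -0.41  0.88 -0.    0.66] open -0.2
[0.6, -0.1, -0.4, 79.0, 0.0, -0.0]
```

```bash
python3 - <<'E'
from h import *
from rig import r
import cv2
f=lambda im,x,y,w,h:cv2.resize(im[y:y+h,x:x+w],(400,300),interpolation=cv2.INTER_CUBIC)
o=[]
for n,x,y in(("scene",300,90),("top",212,175)):
    c=r.camera(n);np.savez(n+"2.npz",**c);o.append(f(c["pixels"],x,y,100,75))
cv2.imwrite("pics/c2.png",np.hstack(o));
c=load("scene2.npz");print(proj(c,[451.4,162.7,118.6]),proj(c,[451.4,162.7,141]),proj(c,[451.4,162.7,143.6]))
E
```

```text
[351.44623123 157.56669848] [351.67744675 150.84731797] [351.70464758 150.05683165]
```

View pics/c2.png

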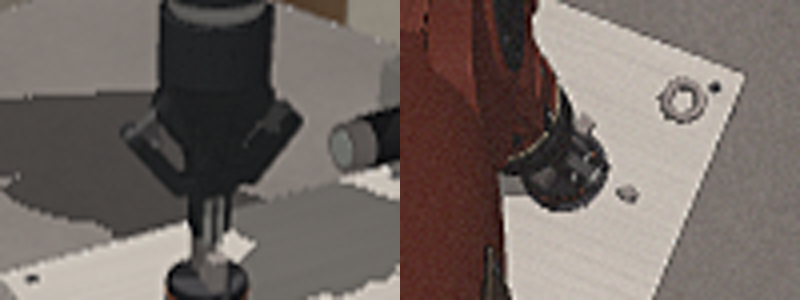

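```bash
python3 - <<'E'
from h import *
import cv2
a=load("scene2.npz");b=load("scene0.npz")
f=lambda im:cv2.resize(im[135:175,332:372],(400,400),interpolation=cv2.INTER_NEAREST)
cv2.imwrite("pics/c3.png",np.hstack([f(b["pixels"]),f(a["pixels"])]))
c=a;K,T=c["intrinsics"],c["camera_from_world"]
d=c["depth"][135:175,332:372];v,u=np.mgrid[135:175,332:372]
w=(T[:3,:3].T@(np.linalg.inv(K)@np.stack([u*d,v*d,d]).reshape(3,-1)-T[:3,3:])).T.reshape(40,40,3)
for col in(15,17,19,20,21,22,23):
    print(col+332,[tuple(w[k,col].round().astype(int)) for k in range(6,26,2)])
E
```

```text
347 [(np.int64(443), np.int64(152), np.int64(174)), (np.int64(442), np.int64(153), np.int64(167)), (np.int64(444), np.int64(151), np.int64(162)), (np.int64(444), np.int64(151), np.int64(155)), (np.int64(362), np.int64(237), np.int64(79)), (np.int64(369), np.int64(231), np.int64(77)), (np.int64(378), np.int64(221), np.int64(78)), (np.int64(426), np.int64(170), np.int64(113)), (np.int64(437), np.int64(160), np.int64(115)), (np.int64(441), np.int64(156), np.int64(112))]
349 [(np.int64(453), np.int64(149), np.int64(179)), (np.int64(455), np.int64(147), np.int64(174)), (np.int64(455), np.int64(147), np.int64(168)), (np.int64(455), np.int64(147), np.int64(161)), (np.int64(454), np.int64(149), np.int64(154)), (np.int64(444), np.int64(159), np.int64(139)), (np.int64(445), np.int64(159), np.int64(133)), (np.int64(443), np.int64(161), np.int64(125)), (np.int64(443), np.int64(161), np.int64(118)), (np.int64(447), np.int64(157), np.int64(114))]
351 [(np.int64(458), np.int64(152), np.int64(180)), (np.int64(458), np.int64(151), np.int64(174)), (np.int64(457), np.int64(153), np.int64(167)), (np.int
[... 1520 characters left out ...]
t64(387), np.int64(243), np.int64(80)), (np.int64(464), np.int64(160), np.int64(140)), (np.int64(470), np.int64(153), np.int64(139)), (np.int64(473), np.int64(150), np.int64(135)), (np.int64(469), np.int64(154), np.int64(125))]
355 [(np.int64(468), np.int64(156), np.int64(182)), (np.int64(466), np.int64(159), np.int64(174)), (np.int64(464), np.int64(162), np.int64(166)), (np.int64(464), np.int64(162), np.int64(159)), (np.int64(465), np.int64(162), np.int64(153)), (np.int64(389), np.int64(245), np.int64(80)), (np.int64(397), np.int64(238), np.int64(79)), (np.int64(474), np.int64(152), np.int64(141)), (np.int64(475), np.int64(152), np.int64(135)), (np.int64(474), np.int64(153), np.int64(128))]
```

View pics/c3.png

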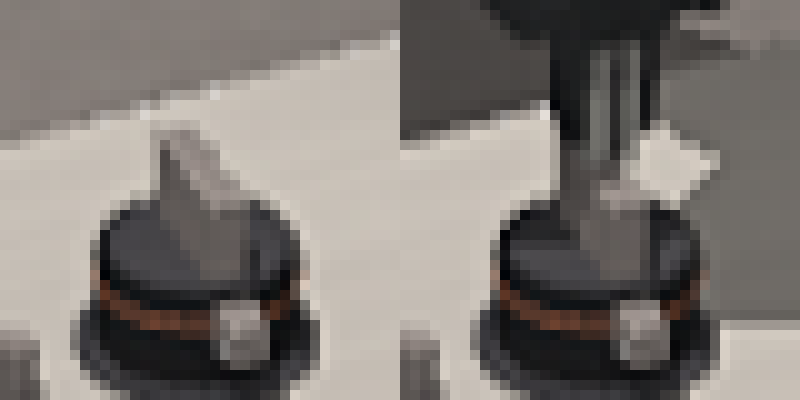

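The bar is still untouched. The shut fingertips are visible at about (352,152), which is z≈143, so they sit above the bar. The tips are therefore near the reported TCP height, about 25 mm higher than the tool description implies. I'll open, go about 22 mm lower and grip again, watching the force.

```bash
python3 -m crank '[[0.8,0,0,0,0,0,0],[0.8,0,0,0,0,0,0],[0.8,0,0,0,0,0,0],[0.8,0,0,0,0,0,0],[0.8,0,0,0,0,0,0],[0.8,0,0,0,0,0,0],[0.8,0,0,0,0,0,0],[0.8,2,0,0,0,0,0],[0.8,4,0,0,0,0,0],[0.8,4,0,0,0,0,0]]'; python3 -m crank '[[0.8,4,0,0,0,0,0],[0.8,4,0,0,0,0,0],[0.8,3,0,0,0,0,0],[0.8,1,0,0,0,0,0],[0.5,0,0,0,0,0,0],[0.4,0,0,0,0,0,0],[0.3,0,0,0,0,0,0],[0.2,0,0,0,0,0,0],[0,0,0,0,0,0,0],[0,0,0,0,0,0,0]]'; python3 -m crank '[[0,0,0,0,0,0,0],[0,0,0,0,0,0,0],[0,0,0,0,0,0,0],[0,0,0,0,0,0,0],[0,0,0,0,0,0,0],[0,0,0,0,0,0,0],[0,0,0,0,0,0,0],[0,0,0,0,0,0,0],[0,0,0,0,0,0,0],[0,0,0,0,0,0,0]]'
```

```text
clock: 6.13
tcp_pos: [451.4, 162.7, 133.2]
ee_rot: [0.162, 0.688, -0.162, 0.688]
ft_force: [-0.7, 0.5, -0.4]
opening: 67.8
clock: 6.97
tcp_pos: [451.7, 163.1, 122.0]
ee_rot: [0.162, 0.688, -0.161, 0.689]
ft_force: [-0.5, 2.5, 3.5]
opening: 10.5
clock: 7.8
tcp_pos: [451.7, 163.2, 122.0]
ee_rot: [0.162, 0.688, -0.161, 0.689]
ft_force: [-0.1, 2.9, 5.6]
opening: 10.6
```

```bash
python3 -m crank '[[0,0,0,0,2,0,0],[0,0,0,0,4,0,0],[0,0,0,0,5,0,0],[0,0,0,0,5,0,0],[0,0,0,0,5,0,0],[0,0,0,0,5,0,0],[0,0,0,0,5,0,0],[0,0,0,0,5,0,0],[0,0,0,0,5,0,0],[0,0,0,0,5,0,0]]'; python3 -m crank '[[0,0,0,0,5,0,0],[0,0,0,0,5,0,0],[0,0,0,0,5,0,0],[0,0,0,0,5,0,0],[0,0,0,0,5,0,0],[0,0,0,0,4,0,0],[0,0,0,0,3,0,0],[0,0,0,0,1,0,0],[0,0,0,0,0,0,0],[0,0,0,0,0,0,0]]'; python3 - <<'E'
from h import *
from rig import r
import cv2
plan((451,162.8,143),-0.27,1)
c=r.camera("scene");np.savez("scene4.npz",**c)
t=r.camera("top");np.savez("top4.npz",**t)
f=lambda im,x,y:cv2.resize(im[y:y+40,x:x+40],(400,400),interpolation=cv2.INTER_CUBIC)
cv2.imwrite("pics/c4.png",np.hstack([f(c["pixels"],322,140),f(t["pixels"],240,195)]))
E
```

```text
clock: 8.63
tcp_pos: [451.2, 162.7, 122.0]
ee_rot: [0.419, 0.569, -0.419, 0.57]
ft_force: [-3.5, 0.7, 9.1]
opening: 10.4
clock: 9.47
tcp_pos: [450.6, 162.7, 122.0]
ee_rot: [-0.562, -0.428, 0.563, -0.428]
ft_force: [-4.6, 0.6, 11.5]
opening: 10.5
pos [450.6 162.7 122. ] yaw -0.27 rot deg [0.  0.  0.1] j [ 0.19  0.3  -0.45  0.83  0.    2.03] open 10.5
[-21.0, 0.3, -0.2, 0.0, 0.0, 0.1]
```

View pics/c4.png

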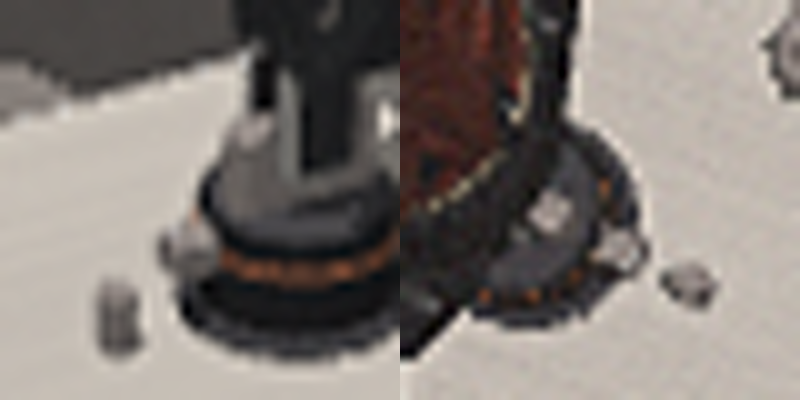

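The crop shows the dog at about top pixel (264,220), nearly in line with the pin at (269,223). I'll compute the angle.

```bash
python3 - <<'E'
from h import *
t=load("top4.npz");s=load("scene4.npz")
p=ray(t,268.7,222.9,100);b=ray(t,255,216.2,141);sp=ray(s,322+11.8,140+28.8,100)
a=np.array([450.8,162.7])
g=lambda q:np.arctan2(q[1]-a[1],q[0]-a[0])
print("top pin",p,g(p),"scene pin",sp,g(sp))
for uv in((264.2,220),(262,219.3),(263,219.8)):
    q=ray(t,*uv,106);print("dog",q,g(q)-g(p),np.hypot(*(q[:2]-a)))
print("bar end",b,g(b)-g(p))
q=ray(s,322+18.5,140+24,106);print("scene dog",q,g(q)-g(sp),np.hypot(*(q[:2]-a)))
q=ray(s,322+24.8,140+12.8,141);print("scene bar end",q,g(q)-g(sp))
E
```

```text
top pin [433.1415211  105.09912468 100.        ] -1.8682661777346756 scene pin [437.82011845 104.81368395 100.        ] -1.7913782925694375
dog [440.17188219 120.00803639 106.        ] 0.05348069332386185 43.99500705165112
dog [441.67115446 127.39238884 106.        ] 0.04445879403512265 36.46866088113465
dog [440.40109025 123.95444712 106.        ] 0.03525945051262158 40.11676945834615
bar end [444.26938434 145.18547873 141.        ] -0.059430918336029315
scene dog [439.79985316 129.82465215 106.        ] -0.10230967207170849 34.666867850279104
scene bar end [449.19299091 145.05191844 141.        ] 0.1297738253306604
```

```bash
python3 -m crank '[[0.3,0,0,0,0,0,0],[0.5,0,0,0,0,0,0],[0.6,0,0,0,0,0,0],[0.6,0,0,0,0,0,0],[0.6,0,0,0,0,0,0],[0.6,-3,0,0,0,0,0],[0.6,-10,0,0,0,0,0],[0.6,-15,0,0,0,0,0],[0.6,-20,0,0,0,0,0],[0.6,-20,0,0,0,0,0]]'; python3 -m crank '[[0.8,-20,0,0,0,0,0],[0.8,-20,0,0,0,0,0],[0.8,-10,0,0,0,0,0],[0.8,0,10,0,0,0,0],[0.8,0,20,0,0,0,0],[0.8,0,20,0,0,0,0],[0.8,0,20,0,0,0,0],[0.8,0,20,0,0,0,0],[0.8,0,20,0,0,0,0],[0.8,0,10,0,0,0,0]]'; python3 - <<'E'
from h import *
from rig import r
plan((510,-237,175),-0.826,20)
for k in"top","scene": np.savez(k+"5.npz",**r.camera(k))
import cv2
c=load("top5.npz");f=lambda im,x,y:cv2.resize(im[y:y+60,x:x+60],(400,400),interpolation=cv2.INTER_CUBIC)
s=load("scene5.npz")
cv2.imwrite("pics/c5.png",np.hstack([f(c["pixels"],225,180),f(s["pixels"],320,120)]))
# tray depth check
c=load("top0.npz");K,T=c["intrinsics"],c["camera_from_world"];d=c["depth"]
v,u=np.mgrid[:400,:640];w=(T[:3,:3].T@(np.linalg.inv(K)@np.stack([u*d,v*d,d]).reshape(3,-1)-T[:3,3:])).T
m=(np.hypot(w[:,0]-510,w[:,1]+238)<90)
for lo,hi in((3,10),(74,90)):
    q=w[m&(w[:,2]>lo)&(w[:,2]<hi)];print(len(q),q.mean(0),cv2.minAreaRect(q[:,:2].astype("f4")))
E
```

```text
clock: 10.4
tcp_pos: [451.0, 162.6, 190.3]
ee_rot: [-0.562, -0.428, 0.563, -0.428]
ft_force: [0.6, -0.8, 0.4]
opening: 51.5
clock: 11.23
tcp_pos: [569.2, 129.6, 238.2]
ee_rot: [-0.563, -0.428, 0.563, -0.428]
ft_force: [-0.6, -0.7, 0.2]
opening: 68.5
pos [569.2 129.6 238.2] yaw -0.271 rot deg [31.8  0.   0. ] j [ 0.1   0.4   0.03  1.2  -0.    1.94] open 68.5
[0.5, 0.3, 2.7, 0.2, 0.0, 0.0]
[1.3, 0.9, 7.7, 0.7, 0.0, 0.0]
[2.1, 1.5, 12.1, 1.0, 0.0, 0.0]
[2.7, 2.3, 15.9, 1.4, 0.0, 0.0]
[3.3, 3.3, 19.1, 1.7, 0.0, 0.0]
[3.8, 4.4, 21.8, 1.9, 0.0, 0.0]
[4.2, 5.6, 23.8, 2.1, 0.0, 0.0]
[4.4, 6.9, 25.2, 2.2, 0.0, 0.0]
[4.6, 8.2, 25.9, 2.3, 0.0, 0.0]
[4.7, 9.4, 26.1, 2.4, 0.0, 0.0]
[4.7, 10.5, 25.7, 2.4, 0.0, 0.0]
[4.6, 11.3, 24.7, 2.3, 0.0, 0.0]
[4.4, 11.8, 23.3, 2.2, 0.0, 0.0]
[4.2, 11.9, 21.3, 2.1, 0.0, 0.0]
[3.8, 11.5, 19.0, 1.9, 0.0, 0.0]
[3.3, 10.6, 16.2, 1.7, 0.0, 0.0]
[2.7, 9.2, 13.2, 1.4, 0.0, 0.0]
[2.1, 7.2, 9.8, 1.0, 0.0, 0.0]
[1.3, 4.7, 6.1, 0.7, 0.0, 0.0]
[0.5, 1.7, 2.1, 0.2, 0.0, 0.0]
376 [ 509.8556122  -231.7707538     5.39004639] ((509.552490234375, -233.76707458496094), (158.05409240722656, 168.49954223632812), 50.01295852661133)
51 [ 508.72975789 -237.46835577   77.9639301 ] ((508.8260498046875, -237.39974975585938), (42.83434295654297, 11.711268424987793), 43.858131408691406)
```

View pics/c5.png

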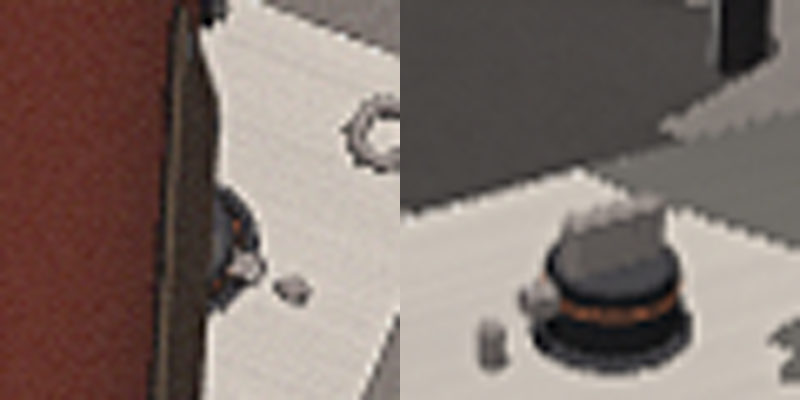

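The chuck is released, and the dog at (245,265 in the crop) still points at the pin at (290,290). Next I'll go above the tray's fin at (509,-237), yaw about 0.76.

```bash
python3 -m crank '[[1,0,0,3,0,0,0],[1,1,1,8,1,0,0],[1,2,2,12,1,0,0],[1,3,2,16,1.5,0,0],[1,3,3,19,1.5,0,0],[1,4,4,22,2,0,0],[1,4,6,24,2,0,0],[1,4,7,25,2,0,0],[1,5,8,26,2.5,0,0],[1,5,9,26,2.5,0,0]]'; python3 -m crank '[[1,5,10,26,2.5,0,0],[1,4,11,25,2.5,0,0],[1,4,12,23,2,0,0],[1,4,12,21,2,0,0],[1,4,12,19,2,0,0],[1,3,11,16,1.5,0,0],[1,3,9,13,1.5,0,0],[1,2,7,10,1,0,0],[1,1,5,6,0.5,0,0],[1,0,2,2,0,0,0]]'; python3 -c "
from h import *
plan((509,-237.4,120),-0.814,1)"
```

```text
clock: 12.17
tcp_pos: [535.5, -54.8, 208.6]
ee_rot: [0.617, 0.345, -0.617, 0.345]
ft_force: [0.7, -0.1, 0.1]
opening: 85.3
clock: 13.0
tcp_pos: [506.7, -237.6, 178.5]
ee_rot: [-0.658, -0.259, 0.658, -0.259]
ft_force: [-0.9, 0.5, 0.1]
opening: 85.3
pos [ 506.7 -237.6  178.5] yaw -0.821 rot deg [-0.4  0.   0. ] j [-0.57  0.39 -0.15  1.04 -0.    1.82] open 85.3
[58.5, 1.4, -1.8, -0.4, 0.0, 0.0]
```

```bash
python3 -m crank '[[1,4,1,-1,0,0,0],[1,10,1,-1,0,0,0],[1,15,0,0,0,0,0],[1,20,0,0,0,0,0],[1,20,0,0,0,0,0],[1,20,0,0,0,0,0],[1,18,0,0,0,0,0],[1,14,0,0,0,0,0],[1,8,0,0,0,0,0],[1,4,0,0,0,0,0]]'; python3 -c "
from h import *
from rig import r
import cv2
plan((509,-237.4,43),-0.814,1)
c=r.camera('scene');cv2.imwrite('pics/c6.png',cv2.resize(c['pixels'][190:310,190:330],(700,600),interpolation=cv2.INTER_CUBIC))"
```

```text
clock: 13.83
tcp_pos: [509.6, -235.3, 44.0]
ee_rot: [-0.657, -0.26, 0.658, -0.259]
ft_force: [-1.0, 0.0, 0.1]
opening: 85.8
pos [ 509.6 -235.3   44. ] yaw -0.818 rot deg [-0.3  0.   0.1] j [-0.56  0.53 -0.32  0.73  0.    1.83] open 85.8
[1.0, 1.1, 1.9, -0.3, 0.0, 0.1]
```

View pics/c6.png

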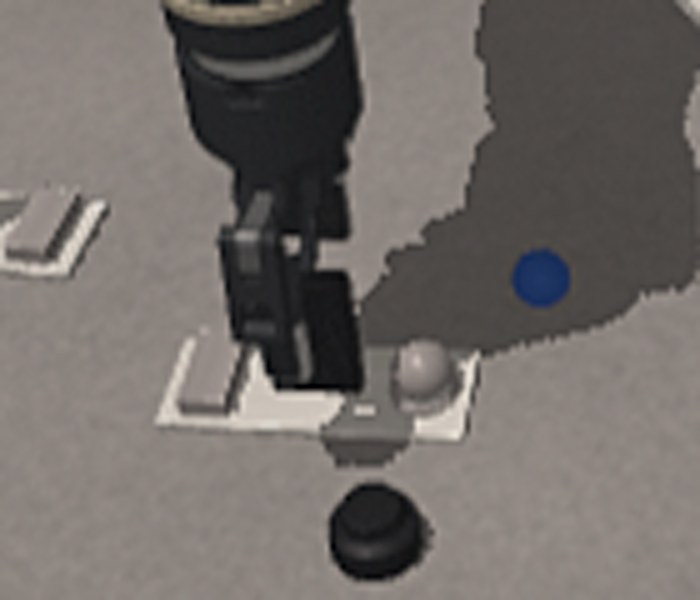

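```bash
python3 -c "
from h import *
c=load('scene0.npz')
for p in ((539,-266.7,44),(539,-266.7,57),(509,-237,80),(509,-237,44),(539,-266.7,20)): q=proj(c,p);print(p,((q-[190,190])*5).round())"
```

```text
(539, -266.7, 44) [294. 390.]
(539, -266.7, 57) [291. 371.]
(509, -237, 80) [301. 270.]
(509, -237, 44) [310. 325.]
(539, -266.7, 20) [301. 426.]
```

The fingers straddle the black fin, with the near fingertip at (290,385) and z≈45 and the ball still seated at (425,370). I'll close and lift gently.

```bash
python3 -m crank '[[0.8,0,1,2,0,0,0],[0.6,0,0,0,0,0,0],[0.4,0,0,0,0,0,0],[0.3,0,0,0,0,0,0],[0.25,0,0,0,0,0,0],[0.2,0,0,0,0,0,0],[0.15,0,0,0,0,0,0],[0.1,0,0,0,0,0,0],[0.05,0,0,0,0,0,0],[0,0,0,0,0,0,0]]'; python3 -m crank '[[0,0,0,0,0,0,0],[0,0,0,0,0,0,0],[0,0,0,0,0,0,0],[0,0,0,0,0,0,0],[0,-1,0,0,0,0,0],[0,-2,0,0,0,0,0],[0,-2,0,0,0,0,0],[0,-2,0,0,0,0,0],[0,-2,0,0,0,0,0],[0,-1,0,0,0,0,0]]'; python3 -c "
from rig import r;s=r.state();print(s['ft_force'],s['wrist_torque'])"
```

```text
clock: 14.72
tcp_pos: [509.3, -238.6, 45.8]
ee_rot: [-0.658, -0.259, 0.658, -0.259]
ft_force: [-2.5, 2.1, 5.3]
opening: 11.6
clock: 15.55
tcp_pos: [509.6, -238.9, 55.9]
ee_rot: [0.658, 0.259, -0.658, 0.259]
ft_force: [-0.5, 0.1, -3.6]
opening: 10.9
[-0.54099467  0.14335462 -3.62622065] [ 0.0237688  -0.02050123 -0.01235115]
```

```bash
python3 -m crank '[[0,-2,0,0,0,0,0],[0,-4,0,0,0,0,0],[0,-6,0,0,0,0,0],[0,-8,0,0,0,0,0],[0,-10,0,0,0,0,0],[0,-11,0,0,0,0,0],[0,-11,0,0,0,0,0],[0,-11,0,0,0,0,0],[0,-11,0,0,0,0,0],[0,-11,0,0,0,0,0]]'; python3 -m crank '[[0,-11,0,0,0,0,0],[0,-11,0,0,0,0,0],[0,-11,0,0,0,0,0],[0,-11,0,0,0,0,0],[0,-11,0,0,0,0,0],[0,-10,0,0,0,0,0],[0,-8,0,0,0,0,0],[0,-6,0,0,0,0,0],[0,-4,0,0,0,0,0],[0,-2,0,0,0,0,0]]'; python3 -c "
from h import *
plan((437,112.7,225),-0.27,50)"
```

```text
clock: 16.38
tcp_pos: [509.6, -238.9, 142.2]
ee_rot: [0.658, 0.259, -0.658, 0.26]
ft_force: [-0.0, 0.3, -2.8]
opening: 11.3
clock: 17.22
tcp_pos: [509.6, -238.8, 226.2]
ee_rot: [0.658, 0.259, -0.658, 0.26]
ft_force: [-0.3, 1.0, -3.8]
opening: 11.0
pos [ 509.6 -238.8  226.2] yaw -0.82 rot deg [-31.5   0.   -0. ] j [-0.57  0.36 -0.06  1.15  0.    1.82] open 11.0
[0.0, -0.4, -0.2, -0.0, 0.0, -0.0]
[0.0, -1.1, -0.7, -0.1, 0.0, -0.0]
[0.0, -1.7, -1.1, -0.2, 0.0, -0.0]
[0.0, -2.4, -1.5, -0.2, 0.0, -0.0]
[0.0, -3.0, -1.9, -0.3, 0.0, -0.0]
[0.0, -3.6, -2.2, -0.4, 0.0, -0.0]
[0.0, -4.1, -2.6, -0.4, 0.0, -0.0]
[0.0, -4.6, -3.0, -0.5, 0.0, -0.0]
[0.0, -5.1, -3.4, -0.5, 0.0, -0.0]
[0.0, -5.5, -3.7, -0.6, 0.0, -0.0]
[0.0, -5.9, -4.1, -0.6, 0.0, -0.0]
[0.0, -6.2, -4.4, -0.7, 0.0, -0.0]
[0.0, -6.5, -4.7, -0.7, 0.0, -0.0]
[0.0, -6.8, -5.1, -0.7, 0.0, -0.0]
[0.0, -7.0, -5.4, -0.8, 0.0, -0.0]
[0.0, -7.2, -5.7, -0.8, 0.0, -0.0]
[0.0, -7.4, -6.0, -0.8, 0.0, -0.0]
[0.0, -7.5, -6.3, -0.9, 0.0, -0.0]
[0.0, -7.6, -6.5, -0.9, 0.0, -0.0]
[0.0, -7.7, -6.8, -0.9, 0.0, -0.0]
[0.0, -7.7, -7.0, -0.9, 0.0, -0.0]
[0
[... 312 characters left out ...]

[0.0, -6.3, -8.0, -0.9, 0.0, -0.0]
[0.0, -6.1, -8.0, -0.9, 0.0, -0.0]
[0.0, -5.8, -7.9, -0.9, 0.0, -0.0]
[0.0, -5.5, -7.7, -0.8, 0.0, -0.0]
[0.0, -5.3, -7.6, -0.8, 0.0, -0.0]
[0.0, -5.0, -7.4, -0.8, 0.0, -0.0]
[0.0, -4.6, -7.1, -0.7, 0.0, -0.0]
[0.0, -4.3, -6.8, -0.7, 0.0, -0.0]
[0.0, -4.0, -6.5, -0.7, 0.0, -0.0]
[0.0, -3.7, -6.1, -0.6, 0.0, -0.0]
[0.0, -3.4, -5.7, -0.6, 0.0, -0.0]
[0.0, -3.0, -5.3, -0.5, 0.0, -0.0]
[0.0, -2.7, -4.8, -0.5, 0.0, -0.0]
[0.0, -2.3, -4.3, -0.4, 0.0, -0.0]
[0.0, -2.0, -3.7, -0.4, 0.0, -0.0]
[0.0, -1.7, -3.1, -0.3, 0.0, -0.0]
[0.0, -1.3, -2.5, -0.2, 0.0, -0.0]
[0.0, -0.9, -1.8, -0.2, 0.0, -0.0]
[0.0, -0.6, -1.1, -0.1, 0.0, -0.0]
[0.0, -0.2, -0.4, -0.0, 0.0, -0.0]
```

```bash
python3 -m crank '[[0,0,-0.5,-0.2,0,0,0],[0,0,-1,-0.7,-0.1,0,0],[0,0,-1.7,-1.1,-0.2,0,0],[0,0,-2.4,-1.5,-0.2,0,0],[0,0,-3,-1.9,-0.3,0,0],[0,0,-3.6,-2.2,-0.4,0,0],[0,0,-4.1,-2.6,-0.4,0,0],[0,0,-4.6,-3,-0.5,0,0],[0,0,-5.1,-3.4,-0.5,0,0],[0,0,-5.5,-3.7,-0.6,0,0]]'; python3 -m crank '[[0,0,-5.9,-4.1,-0.6,0,0],[0,0,-6.2,-4.4,-0.7,0,0],[0,0,-6.5,-4.7,-0.7,0,0],[0,0,-6.8,-5.1,-0.7,0,0],[0,0,-7,-5.4,-0.8,0,0],[0,0,-7.2,-5.7,-0.8,0,0],[0,0,-7.4,-6,-0.8,0,0],[0,0,-7.5,-6.3,-0.9,0,0],[0,0,-7.6,-6.5,-0.9,0,0],[0,0,-7.7,-6.8,-0.9,0,0]]'; python3 -m crank '[[0,0,-7.7,-7,-0.9,0,0],[0,0,-7.7,-7.2,-0.9,0,0],[0,0,-7.6,-7.4,-0.9,0,0],[0,0,-7.6,-7.6,-0.9,0,0],[0,0,-7.5,-7.8,-0.9,0,0],[0,0,-7.3,-7.9,-0.9,0,0],[0,0,-7.2,-8,-0.9,0,0],[0,0,-7,-8,-0.9,0,0],[0,0,-6.8,-8.1,-0.9,0,0],[0,0,-6.6,-8.1,-0.9,0,0]]'; python3 -m crank '[[0,0,-6.3,-8,-0.9,0,0],[0,0,-6.1,-8,-0.9,0,0],[0,0,-5.8,-7.9,-0.9,0,0],[0,0,-5.5,-7.7,-0.8,0,0],[0,0,-5.3,-7.6,-0.8,0,0],[0,0,-5,-7.4,-0.8,0,0],[0,0,-4.6,-7.1,-0.7,0,0],[0,0,-4.3,-6.8,-0.7,0,0],[0,0,-4,-6.5,-0.7,0,0],[0,0,-3.7,-6.1,-0.6,0,0]]'; python3 -m crank '[[0,0,-3.4,-5.7,-0.6,0,0],[0,0,-3,-5.3,-0.5,0,0],[0,0,-2.7,-4.8,-0.5,0,0],[0,0,-2.3,-4.3,-0.4,0,0],[0,0,-2,-3.7,-0.4,0,0],[0,0,-1.7,-3.1,-0.3,0,0],[0,0,-1.3,-2.5,-0.2,0,0],[0,0,-0.9,-1.8,-0.2,0,0],[0,0,-0.6,-1.1,-0.1,0,0],[0,0,-0.2,-0.4,0,0,0]]';  python3 -m crank '[[0,1,0,0,0,0,0],[0,2,0,0,0,0,0],[0,2,0,0,0,0,0],[0,2,0,0,0,0,0],[0,2,0,0,0,0,0],[0,1,0,0,0,0,0],[0,0,0,0,0,0,0],[0,0,0,0,0,0,0],[0,0,0,0,0,0,0],[0,0,0,0,0,0,0]]'
python3 - <<'E'
from h import *
from rig import r
import cv2
plan((437,112.7,215),-0.27,1);print(r.state()["ft_force"])
c=r.camera("scene");np.savez("scene7.npz",**c)
t=r.camera("top");np.savez("top7.npz",**t)
f=lambda im,x,y:cv2.resize(im[y:y+90,x:x+60],(400,600),interpolation=cv2.INTER_CUBIC)
cv2.imwrite("pics/c7.png",np.hstack([f(c["pixels"],310,90),f(t["pixels"],240,165)]))
E
```

```text
clock: 18.05
tcp_pos: [501.8, -201.4, 225.6]
ee_rot: [0.65, 0.278, -0.65, 0.278]
ft_force: [0.5, -0.0, -3.4]
opening: 11.0
clock: 18.88
tcp_pos: [484.0, -113.9, 225.6]
ee_rot: [0.63, 0.322, -0.63, 0.322]
ft_force: [-0.0, 0.4, -4.5]
opening: 11.3
clock: 19.72
tcp_pos: [462.7, -9.7, 225.6]
ee_rot: [0.603, 0.37, -0.602, 0.37]
ft_force: [-0.4, 0.1, -3.7]
opening: 11.4
clock: 20.55
tcp_pos: [445.5, 77.2, 225.6]
ee_rot: [0.576, 0.41, -0.576, 0.41]
ft_force: [0.3, -0.4, -3.3]
opening: 11.1
clock: 21.38
tcp_pos: [438.4, 113.3, 225.6]
ee_rot: [0.565, 0.426, -0.565, 0.426]
ft_force: [0.7, 0.6, -3.8]
opening: 10.7
clock: 22.22
tcp_pos: [438.4, 113.2, 215.7]
ee_rot: [0.565, 0.426, -0.565, 0.426]
ft_force: [-0.3, -0.0, -4.1]
opening: 11.3
pos [438.4 113.2 215.7] yaw -0.279 rot deg [-0.5 -0.  -0. ] j [ 0.09  0.16 -0.36  1.05 -0.    1.94] open 11.3
[0.7, -1.2, 0.8, -0.5, -0.0, -0.0]
[-3.14966397e-01 -1.56247093e-03 -4.09991175e+00]
```

View pics/c7.png

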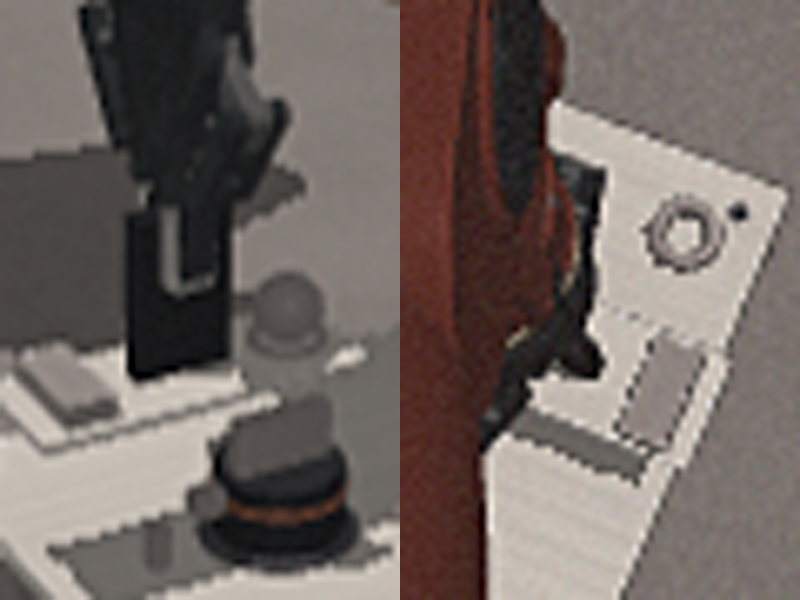

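The tray is over the gauge, with the ball seated in its pocket above the chuck at crop (288,305) and the tray clear of the bar. I'll check the ball's 3D position.

```bash
python3 - <<'E'
from h import *
from scipy.optimize import least_squares
c=load("scene7.npz");K,T=c["intrinsics"],c["camera_from_world"];d=c["depth"]
v,u=np.mgrid[:400,:640];w=(T[:3,:3].T@(np.linalg.inv(K)@np.stack([u*d,v*d,d]).reshape(3,-1)-T[:3,3:])).T.reshape(400,640,3)
q=w[(np.hypot(u-353.2,v-135.5)<4)]
print(len(q),q.mean(0))
s=least_squares(lambda x:np.linalg.norm(q-x,axis=1)-15,q.mean(0)+[-8,8,-5],loss="soft_l1");b=s.x;print("ball",b,s.cost,proj(c,b))
print("expected proj",proj(c,[451,162.8,190]))
def g(p,yaw=-0.27):
    e=np.array(p)[:2]-[451,162.8];return [np.cos(yaw)*e[0]+np.sin(yaw)*e[1],-np.sin(yaw)*e[0]+np.cos(yaw)*e[1],p[2]]
print("gauge frame",np.round(g(b),1))
# pixel ray intersect vertical plane y_g=0 through chuck axis
for z in(180,185,190,195,200): print(z,np.round(g(ray(c,353.2,135.6,z)),1))
# tray plate corners/ block & fin via depth
m=(w[...,2]>160)&(w[...,2]<182)&(u>305)&(u<350)&(v>130)&(v<165);q=w[m];A=np.c_[q[:,:2],np.ones(len(q))]
k=np.median(q[:,2]);print("plate pts",len(q),k,np.percentile(q[:,2],[10,25,50,75,90]))
# lens: depth near barrel front in scene0
c0=load("scene0.npz");L=np.array([451,162.8])+110*np.array([.2667,.9638]);print("lens proj",proj(c0,[*L,190]))
E
```

```text
50 [462.0091529  155.8787189  196.86778587]
ball [452.67325241 160.99214818 190.30429591] 39.04712868723014 [352.11319111 135.83355457]
expected proj [352.12389334 135.5043846 ]
gauge frame [  2.1  -1.3 190.3]
180 [-13.8  12.1 180. ]
185 [ -5.9   7.2 185. ]
190 [  1.9   2.3 190. ]
195 [  9.8  -2.6 195. ]
200 [ 17.6  -7.5 200. ]
plate pts 346 174.68741133172685 [171.83756246 173.52620679 174.68741133 175.89541365 178.63813486]
lens proj [385.03886984 126.49207339]
```

```bash
python3 -c "
from rig import r
s=r.state();print(abs(s['qvel']).max(),s['tcp_pos'],s['opening'],s['clock'])
r.hand_in()"
```

```text
0.0017000682182196983 [438.42181115 113.17968957 215.69571783] 11.236460818508434 22.3167
the job is handed in; nothing more can be done
```

The job is handed in at 22.3 s: the chuck is turned and released, and the arm is holding the ball tray still in front of the lens. No verdict is reported, so the results below come from my own checks.

**Chuck:** I turned it by its grip bar about 79° and let go. The top camera put the dog about +0.04 rad off the pin and the scene camera about -0.10 rad. They disagree and neither is exact at this pixel size. The gripper's heading matched the gauge's fitted heading of -0.27 rad. After release the dog still looked in line with the pin, but I did not re-measure the angle.

**Tray and ball:** The last camera check put the ball at about (2, -1, 190) mm in the gauge frame, against a target of (0, 0, 190). The plate's top was at about 175 mm, as expected, and the ball was in its pocket. The tray was clear of the chuck, with the pocket end toward the lens. The tool was vertical, the joints were still, and the grip held at an 11 mm opening carrying about 4 N.

**What went wrong:** The first grip on the chuck closed on nothing. The fingertips sat about 25 mm higher than the tool description implied. I saw this in the picture, went 22 mm lower and gripped again. Nothing was moved by the miss.

I did not measure the bystanders at the end. I saw no contact with them, and no force spikes showed in the readings.

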